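# Fish the spacer out of the hand pump's valve chamber with sprung tongs

### The job

The plug is out of the hand pump's suction valve chamber, and the small brass spacer ring at its bottom, which clings to a stem, has to come out: take the sprung tongs from their slot in the wooden tool block, reach down the open chamber with them, pressing only lightly on it, squeeze the jaws on the ring firmly enough not to slip but not so hard that the thin ring is crushed, and draw it up and out. Set the ring down flat on the floor of the open tin box with the tongs, without dropping it in, then stand the tongs back in their slot in the block. Leave the other things on the slab where they are.

Things in the scene. Friction and masses are not known exactly. Their poses are not given: they have to be found in the camera images.
- tongs: Sprung steel tongs, 121 mm tall, about 80 g, upright, tips down in the tool block's slot. Origin midway between the tips at their lower ends; z up to the rounded bow, y the line along which the jaws close. The lower 54 mm of each leg is a straight jaw 9 mm wide, 3 mm thick; at rest the jaws are 19 mm apart inside, 25 mm outside. No pose is given while held.
- grip_pads (a point): On the tongs' axis, 85 mm above the tips: centre of two flat wooden pads, one outside each leg, 20 mm tall, 16 mm wide, 40 mm apart over their outer faces at rest. Squeeze here. Up to 7 N on the pads the preloaded jaws stay open: 4 to 6 N carries the tongs (they slip in the fingers if pushed up with 4 to 9 N). Pads 38 mm apart: jaws touch a 14 mm thing (13 N). Shut on nothing: 34 mm (26 N).
- jaw_left: The tongs' leg and jaw on their +y side, turning on the bow (origin 133 mm above the tips on the tongs' axis). Beyond the 13 N that close the jaws on the ring, each newton on the pads gives about 0.37 N more at each jaw. The ring needs some 20 to 29 N on the pads to come without slipping, differing from pump to pump; a jaw pressing on it with more than 8 N (about 34 N on the pads) crushes it.
- jaw_right: The tongs' leg and jaw on their -y side; like jaw_left.
- block: Fixed wooden tool block, 80 mm (x) by 120 mm (y) by 50 mm high, with three small empty round holes and, in its middle, the slot for the tongs. Origin at the centre of its underside.
- slot_floor (a point): Floor of the tongs' slot in the block, 8 mm above the slab, 42 mm below the block's top, at the slot's centre. The slot is 31 mm along the block's y and 13 mm along its x; the tongs stand in it with their y along the block's y.
- pump: Fixed steel hand pump on an 80 by 265 mm foot. Origin on the axis of the open suction valve chamber, at the slab. From there it runs towards its own -y: a valve chamber closed by a hexagon plug (75 mm high, 66 mm away), fulcrum and barrel (112 and 150 mm away, to 170 mm high) and the lever, rising outwards to 212 mm high, 412 mm away.
- bore_mouth (a point): Centre of the open chamber's mouth, 70 mm above the slab: a round upright bore 29 mm wide in a steel boss 48 mm thick, 48 mm deep. The open jaws (25 mm by 9 mm over their outsides) pass it with about 1 mm to spare all round, so feel for it. Too narrow for a gripper's fingers about the ring.
- bore_floor (a point): Centre of the chamber's flat floor, 22 mm above the slab. A guide stem 6 mm thick, 15 mm tall stands on it; a small sprung ball in its side bears on the ring's bore and holds it. Drawing the ring off takes roughly 2 to 7 N, differing from pump to pump; it is free after some 7 mm. Pressing on the pump with the tongs with over 18 N damages the seat.
- spacer: Thin brass spacer ring, 14 mm outside, 8 mm bore, 10 mm tall, 12 g. Origin at the centre of its underside, z along its axis. At the start it sits on the chamber floor, round the stem, about 1 mm off the bore's centre; its top is 38 mm below the mouth. It may be laid down either way up.
- tin: Fixed tin box, 90 mm (its y) by 140 mm (its x), 34 mm high, walls and floor 2 mm, with a flat lid slid back towards its +x so that an opening 80 mm (x) by 86 mm (y) is left. Origin under the centre of the opening, at the slab; the box runs from x = -42 mm to x = 98 mm, the lid on to x = 182 mm.
- tin_floor (a point): Centre of the open part of the tin's floor, 2 mm above the slab.
- lube: Black lubricant bottle with a twist cap, 72 mm thick, 205 mm high, loose. A bystander.
- mallet: Wooden mallet lying down, 330 mm long, 68 mm high, origin under its head (115 mm long), loose. A bystander.
- scoop: Yellow plastic scoop, 220 mm long, 37 mm high, loose. A bystander.
- plug: The hexagon plug unscrewed from the chamber, 37 mm wide, 28 mm high, loose, standing in front of the pump. A bystander.
- spanner: Steel open-ended spanner lying on the slab, loose. A bystander.
- grease: Low tin can, 84 mm wide, 75 mm high, loose. A bystander.
- brush: Hand brush lying on the slab, loose. A bystander.
There are look-alikes about, which are no part of the job. Of the things like the block, leave any that is orange or turquoise; of the rest the larger one is meant.

How it is judged (in metres and radians):
On the way, in this order (a step that is already met when the one before it is completed fails the run):
1. the tongs are lifted out of the block (z of tongs in the frame of block above 0.06 m), for 0.1 s.
2. deep in the chamber, the ring is gripped between both jaws (contact force between each of jaw_left, jaw_right and spacer above 0.5 N and z of spacer in the frame of bore_floor below 0.02 m and horizontal distance between spacer and bore_floor below 0.008 m), for 0.1 s.
3. the ring is held by the jaws, clear above the chamber's mouth (contact force between each of jaw_left, jaw_right and spacer above 0.3 N and z of spacer in the frame of bore_mouth above 0.005 m), for 0.1 s.
4. the ring stands on the tin's floor and the tongs have let go of it (x of spacer in the frame of tin between -0.042 and 0.098 m and y of spacer in the frame of tin between -0.045 and 0.045 m and z of spacer in the frame of tin below 0.006 m and contact force between tongs and spacer below 0.05 N), for 0.1 s.
At the end, for the whole second after the job is handed in: The ring rests flat (either way up, tilt under 0.2 rad) inside the tin, its underside within 6 mm of the slab; the tongs stand let go in their slot, tips within 6 mm of its floor and 8 mm of its centre, leaning under 0.15 rad; both at rest (x of spacer in the frame of tin between -0.042 and 0.098 m and y of spacer in the frame of tin between -0.045 and 0.045 m and z of spacer in the frame of tin below 0.006 m and (angle between spacer's own z axis and vertical below 0.2 rad or angle between spacer's own z axis and vertical above 2.94 rad) and linear speed of each of spacer, tongs below 0.02 m/s and horizontal distance between tongs and slot_floor below 0.008 m and z of tongs in the frame of slot_floor below 0.006 m and angle between tongs's own z axis and vertical below 0.15 rad); the robot touches nothing.
It fails at once if a jaw presses on the ring with more than 8 N (contact force between any of jaw_left, jaw_right and spacer above 8 N).
It fails at once if the tongs press on the pump with more than 18 N (contact force between tongs and pump above 18 N).
It fails at once if the gripper's fingers touch the ring (contact force between the fingers and spacer above 0.2 N).
It fails at once if the ring is dropped into the tin: loose more than 14 mm above its floor (x of spacer in the frame of tin between -0.042 and 0.098 m and y of spacer in the frame of tin between -0.045 and 0.045 m and z of spacer in the frame of tin above 0.016 m and contact force between spacer and anything else below 0.02 N).
It fails at once if a bystander is shoved more than 20 mm (distance of any of lube, mallet, scoop, plug, spanner, grease, brush from where it was at the start of the episode above 0.02 m).
It also fails if it takes over 70 s, if anything falls off the work surface, if the arm or the gripper's body presses on something with over 40 N, if the wrist force passes 120 N, or if a joint passes its speed limit or range.

### The arm

A 6-joint arm with a two-finger parallel gripper is mounted at the origin on the work surface. World frame = base frame: x ahead of the robot, y to its left, z up, the work surface at z = 0. Lengths are in mm, angles in rad, forces in N, time in s.
With the tool pointing down it reaches from about 350 to 975 mm from the base axis. Payload 7.1 kg.
Tool frame: the origin (TCP) lies midway between the tips of the shut fingers; the grasp point (between the pads) lies 19 mm behind it (ctrl.grip_depth is the distance from the TCP to the grasp point, in mm); z points along the fingers, y is the line along which they close (so a half turn about z gives the same grasp; the last joint's range is limited). The gripper opens to 88 mm and grips with 3 to 60 N. Pads are 20 mm wide; open, the fingers measure 115 mm over their backs; the gripper's body (75 mm by 178 mm) begins 61 mm behind the grasp point.
Start: joints at [-1.288, 0.423, 1.63, -0, 1.089, -0.019], TCP at [185.792, -596.729, 222.675] pointing down, gripper open.
Joint ranges: [-3, 3], [-0.9, 2.11], [0.09, 2.58], [-1.31, 4.45], [0.11, 2.69], [-2.54, 2.54]. Speed limits (rad/s): [2.39, 2.39, 3.01, 3.14, 3.14, 3.14].

### API

Orientations are given as a rotation vector (axis times angle).
In Python, from workcell import ctrl, cams gives the robot as it stands.
- The arm moves only by the tool move_arm, never from a script. Its argument "steps" is a list of rows, each a list of 3 entries, a list of its own where there are three numbers: the shift along the tool's x, y, z in units of 25 mm (1.0 is 25 mm), then the turn about the tool's z in units of 5 degrees (1.0 is 5 degrees), then the closure, from 0 (fully open) to 1 (shut). A call has 1 to 20 rows; each row shifts and turns the commanded pose from where the row before left it, along the tool's axes as they then stand; what a row does not reach is not made up. A row lasts 1/12 s, in which the tool goes at most 41.7 mm and 7.16 degrees, less where a joint would pass 70% of its speed; a pose out of reach is approached as far as the arm can. A call is refused whole if a number of a shift passes 1 or a number of a turn 1, either way. A call with a gripper value outside its range is refused whole. The fingers move at their own pace and stop on an object; the grip force is fixed at half the most. Time passes only in rows, so rows that do not move let the fingers close. It gives the time, the measured TCP pose, the force, the opening and the grip force at its end, in the units of the state.
- ctrl.get_obs(): the state, without advancing time (a new reading comes with each control period).
- cams.get_image(name): name is "scene" or "top" or "wrist"; returns a dict with "image" (400x640x3 uint8, red, green, blue), "camera_matrix" (3x3 intrinsics, pixels), "xyz" and "rotation" of the camera in the world; the wrist camera has in their place "mount" (4x4, takes a point from camera to tool coordinates, whose origin is the TCP and whose axes are the flange's). Camera axes: x right, y down, z forward; pixel columns grow to the right and rows downward; lengths in mm; the calibration is good to about 2 mm. A picture is of the moment at which its call begins: read the wrist's pose just before it. There is no depth.
- ctrl.close_job(): hands the job in; it is judged then, once.
Trained networks look in the newest picture that a camera, given by its name, has taken for a name from the list of things; names that differ only in an ending like _2 or _b are one class to them, and where a whole thing is asked for, a point or a joint stands for the part that bears it (a point fixed in the world has none). Each returns a list of dicts, best first, with "p" (0 to 1); they miss things now and then, are a little off and sometimes report something else, mostly with a low value. They report only what shows in the picture. A call takes as long as a camera call. They do not tell look-alikes from the thing itself.
- cams.boxes_of(camera, thing): "rect" ([centre column, centre row, width, height] in pixels, round what is visible of it).
- cams.cut_out(camera, thing): "pixels" (400x640 bool, what is visible of it) and "rect" ([centre column, centre row, width, height] in pixels, round what is visible of it).
The state is a dict: "t": time; "qpos": joint angles; "qvel": joint speeds; "joint_torque": joint torques, N m; "ee_pos": TCP position; "orientation": TCP orientation; "ft_force": force on the tool from outside, world axes, zero at the start; "moment": the same for the moment, N m; "width": finger opening in mm; "grasp_force": force on a finger pad.
Only numpy, scipy, OpenCV 4.12 (cv2) and the standard library are available. Lean on these libraries where they do the work, as an engineer would, in place of code of your own. Each camera call takes 0.05 s, during which the arm holds its last target. There are 200 camera calls.

## Working session

There is one attempt and no reset: what is moved stays moved. The work goes in short steps, Python scripts to look and compute and a tool call to move; the robot and the scene stay as the last step left them, time stands still between calls to the robot, and variables do not carry over. Pictures are saved under pics/ and viewed, at most 12 in all, crops included, and the job is handed in when it is done.

Besides the shell and the picture viewer there is one more tool, called after ">>>" as name([rows], argument=value, ...), one row to a line, values as JSON. move_arm: Moves the arm, as the interface text tells. Its arguments: {"type":"object","properties":{"steps":{"type":"array"}},"required":["steps"]}

```bash
mkdir -p pics; ls
python3 - <<'E'
from workcell import ctrl,cams
import cv2,numpy as np
o=ctrl.get_obs();print({k:np.round(v,3).tolist() for k,v in o.items()})
for c in("scene","top"):
    d=cams.get_image(c);cv2.imwrite(f"pics/{c}0.png",d["image"][:,:,::-1]);print(c,d["xyz"],d["rotation"],d["camera_matrix"])
    for n in("tongs","block","pump","tin","spacer","lube","mallet"):
        print(n,[(np.round(b["rect"]).tolist(),round(b["p"],2)) for b in cams.boxes_of(c,n)])
E
```

```text
pics
{'t': 0.0, 'qpos': [-1.288, 0.424, 1.631, 0.0, 1.089, -0.019], 'qvel': [-0.0, -0.001, 0.0, -0.0, -0.001, 0.001], 'joint_torque': [0.001, -54.462, -27.366, 0.064, 0.023, -0.0], 'ee_pos': [185.613, -596.234, 221.931], 'orientation': [-3.104, -0.472, 0.0], 'ft_force': [-0.467, -0.219, 0.109], 'moment': [0.037, 0.083, -0.021], 'grasp_force': 0.0, 'width': 88.099}
scene [1346.95043376 -748.94459368  872.39633455] [-2.00964879 -0.83520933  0.43347279] [[427.86804794   0.         319.1713804 ]
 [  0.         427.86804794 209.8750326 ]
 [  0.           0.           1.        ]]
tongs [([359.0, 184.0, 11.0, 21.0], 0.4)]
block [([392.0, 180.0, 21.0, 27.0], 0.73), ([382.0, 216.0, 23.0, 23.0], 0.68), ([356.0, 198.0, 37.0, 32.0], 0.65), ([403.0, 201.0, 24.0, 19.0], 0.54)]
pump [([240.0, 278.0, 151.0, 70.0], 0.65), ([357.0, 187.0, 3.0, 9.0], 0.58)]
tin [([346.0, 229.0, 73.0, 29.0], 0.94)]
spacer []
lube [([390.0, 243.0, 26.0, 69.0], 0.89)]
mallet [([151.0, 263.0, 45.0, 67.0], 0.59)]
top [ 456.27845131   50.78847825 1432.00927269] [-2.19260159  2.17063515 -0.06331312] [[439.01569895   0.         320.94866547]
 [  0.         439.01569895 201.63924298]
 [  0.           0.           1.        ]]
tongs [([432.0, 192.0, 165.0, 30.0], 0.72), ([227.0, 224.0, 16.0, 9.0], 0.42)]
block [([163.0, 217.0, 48.0, 40.0], 0.96), ([238.0, 179.0, 27.0, 22.0], 0.82), ([196.0, 183.0, 33.0, 23.0], 0.78), ([230.0, 224.0, 42.0, 34.0], 0.68)]
pump [([432.0, 190.0, 164.0, 30.0], 0.63)]
tin [([289.0, 195.0, 45.0, 75.0], 0.57)]
spacer []
lube [([299.0, 125.0, 24.0, 31.0], 0.71), ([432.0, 193.0, 166.0, 27.0], 0.51)]
mallet [([475.0, 300.0, 46.0, 108.0], 0.95)]
```

Run:
```python
import cv2
a=cv2.imread("pics/top0.png");cv2.imwrite("pics/top0c.png",cv2.resize(a[90:330,130:550],(800,457),interpolation=cv2.INTER_CUBIC))
```

```text
(no output)
```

View pics/top0c.png

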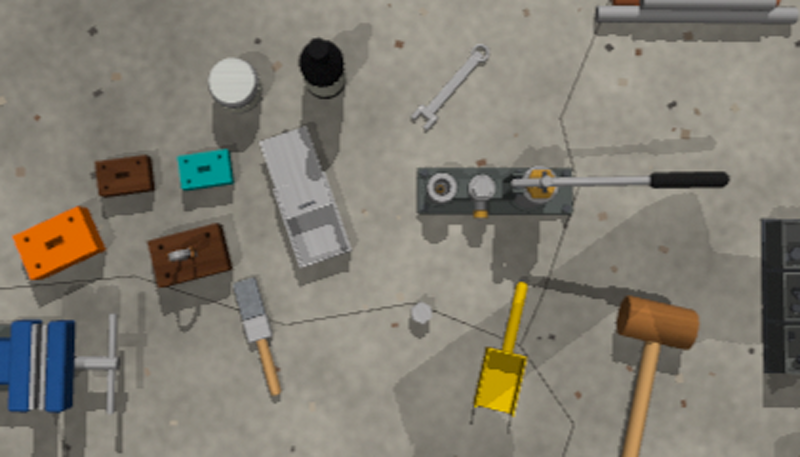

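View pics/scene0.png

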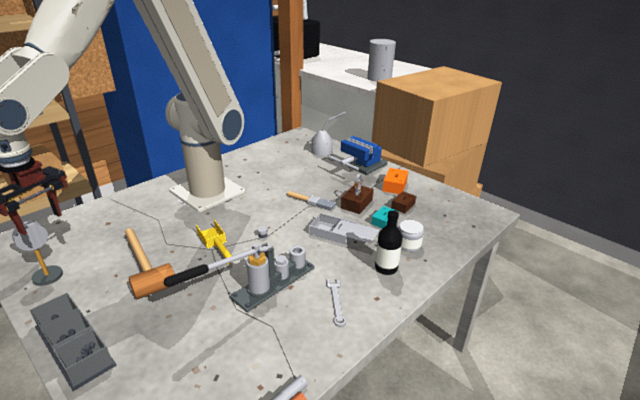

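The top view shows the target (larger brown) block with the tongs at about (229,224), the pump's open chamber at about (361,188), and the tin opening at about (298,214) with its lid slid up and to the left. In the scene view the tongs stand in the block at about (359,184).

```bash
cat > h.py <<'E'
from workcell import ctrl,cams
import cv2,numpy as np
from scipy.spatial.transform import Rotation as R
def tool():
    o=ctrl.get_obs();return np.array(o["ee_pos"]),R.from_rotvec(o["orientation"])
def cam(c):
    p,r=tool();d=cams.get_image(c)
    if c=="wrist":
        M=np.array(d["mount"]);d["C"]=p+r.apply(M[:3,3]);d["R"]=r.as_matrix()@M[:3,:3]
    else: d["C"]=np.array(d["xyz"]);d["R"]=R.from_rotvec(d["rotation"]).as_matrix() if np.size(d["rotation"])==3 else np.array(d["rotation"])
    return d
def ray(d,uv): return d["R"]@np.linalg.solve(d["camera_matrix"],[uv[0],uv[1],1.])
def onz(d,uv,z):
    v=ray(d,uv);return d["C"]+v*(z-d["C"][2])/v[2]
def proj(d,P):
    q=d["camera_matrix"]@(d["R"].T@(np.asarray(P,float)-d["C"]));return q[:2]/q[2]
def save(d,n): cv2.imwrite(f"pics/{n}.png",d["image"][:,:,::-1])
def go(P,yaw=None):
    "shift (units of 25mm) in tool axes to TCP target P; turn (units of 5deg) so tool y lies along yaw"
    p,r=tool();s=r.inv().apply(np.asarray(P,float)-p)/25
    t=None
    if yaw is not None:
        yv=r.as_matrix()[:,1];a=np.arctan2(yv[1],yv[0]);t=-((yaw-a+np.pi/2)%np.pi-np.pi/2)*36/np.pi
    print("shift",s.round(3),"turn",t)
E
python3 - <<'E'
from h import *
d=cam("top")
f=lambda u,v:(130+u/1.905,90+v/1.905)
for n,u,v,z in[("blk a",148,240,50),("b",221,224,50),("c",230,268,50),("d",158,285,50),("bow",180,254,135),("bore",441,187,70),("plug2",482,187,75),("tin NW",262,140,34),("tin NE",300,126,34),("tin SE",352,248,34),("tin SW",301,268,34),("opN W",285,218,34),("opNE",328,203,34)]:
    print(n,onz(d,f(u,v),z).round(0))
print(d["R"].round(3));print(tool()[1].as_matrix().round(3))
w=cams.get_image("wrist");print(w["camera_matrix"],np.round(w["mount"],3))
E
```

```text
blk a [502. 423.  50.]
b [530. 302.  50.]
c [457. 286.  50.]
d [428. 404.  50.]
bow [478. 349. 135.]
bore [593. -60.  70.]
plug2 [ 593. -127.   75.]
tin NW [673. 239.  34.]
tin NE [698. 175.  34.]
tin SE [493.  85.  34.]
tin SW [458. 170.  34.]
opN W [542. 198.  34.]
opNE [568. 126.  34.]
[[ 0.01  -0.998  0.068]
 [-1.    -0.01   0.011]
 [-0.01  -0.068 -0.998]]
[[ 0.955  0.297 -0.   ]
 [ 0.297 -0.955  0.   ]
 [-0.    -0.    -1.   ]]
[[358.27105654   0.         318.91367935]
 [  0.         358.27105654 205.26319102]
 [  0.           0.           1.        ]] [[ 2.00000e-03 -9.66000e-01 -2.58000e-01  7.13940e+01]
 [ 1.00000e+00  2.00000e-03 -0.00000e+00 -1.44000e-01]
 [ 1.00000e-03 -2.58000e-01  9.66000e-01 -1.62232e+02]
 [ 0.00000e+00  0.00000e+00  0.00000e+00  1.00000e+00]]
```

>>> move_arm([
  [[0.5,-0.3,-1],0,0],
  [[0.9,-0.7,-1],0,0],
  [[1,-0.7,-1],0,0],
  [[1,-0.7,-0.5],0,0],
  [[1,-0.71,0],0,0],
  [[1,-0.71,0],0,0],
  [[1,-0.71,0],0,0],
  [[1,-0.71,0],0,0],
  [[1,-0.71,0],0,0],
  [[1,-0.71,0],0,0],
  [[1,-0.71,0],0,0],
  [[1,-0.71,0],0,0],
  [[1,-0.71,0],0,0],
  [[1,-0.71,0],0,0],
  [[1,-0.71,0],0,0],
  [[1,-0.71,0],0,0],
  [[1,-0.71,0],0,0],
  [[1,-0.71,0],0,0],
  [[1,-0.71,0],0,0],
  [[1,-0.71,0],0,0],
])

```text
t: 2.57
ee_pos: [547.4, -122.7, 310.3]
orientation: [3.106, 0.472, 0.0]
ft_force: [1.1, -0.9, 0.6]
width: 87.8
grasp_force: 0.0
```

>>> move_arm([
  [[1,-0.71,0],0,0],
  [[1,-0.71,0.4],0,0],
  [[0.5,-0.6,0.6],0,0],
  [[0,0,0.4],0,0],
  [[0,0,0],0,0],
  [[0,0,0],0,0],
])

```text
t: 3.07
ee_pos: [590.5, -57.7, 274.6]
orientation: [-3.106, -0.472, 0.003]
ft_force: [1.1, -0.3, 0.2]
width: 87.8
grasp_force: 0.0
```

Run:
```python
from h import *
o=ctrl.get_obs();print(o["t"],o["ee_pos"],o["orientation"])
d=cam("wrist");save(d,"w1")
print(proj(d,[593,-60,70]), [b["rect"] for b in cams.boxes_of("wrist","pump")])
g=cv2.cvtColor(d["image"],cv2.COLOR_RGB2GRAY)
u,v=map(int,proj(d,[593,-60,70]));c=d["image"][max(v-100,0):v+100,u-100:u+100];cv2.imwrite("pics/w1c.png",cv2.resize(c[:,:,::-1],(600,int(3*c.shape[0])),interpolation=cv2.INTER_CUBIC));print(u-100,max(v-100,0))
```

```text
3.0667 [590.52649931 -57.74770695 274.61270916] [-3.10570815e+00 -4.72493156e-01  2.96564814e-03]
[322.01578334 178.71492246] [[435.0, 205.0, 308.5, 140.0]]
222 78
```

View pics/w1c.png

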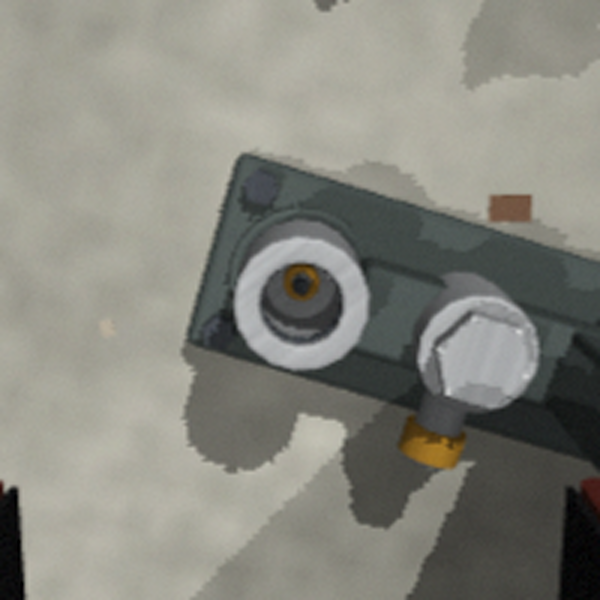

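The wrist crop shows the bore mouth ring centred at about full-picture (322.7,178.7), which agrees with the projection of (593,-60,70). The brass ring is visible in it.

>>> move_arm([
  [[0,-0.5,0],0,0],
  [[0,-1,0],0,0],
  [[0.04,-1,0],0,0],
  [[0.04,-1,0],0,0],
  [[0.04,-1,0],0,0],
  [[0.04,-1,0],0,0],
  [[0.04,-1,0],0,0],
  [[0.04,-1,0],0,0],
  [[0.04,-1,0],0,0],
  [[0.04,-1,0],0,0],
  [[0.04,-1,0],0,0],
  [[0.04,-1,0],0,0],
  [[0.04,-1,0],0,0],
  [[0.04,-1,0],0,0],
  [[0.04,-1,0],0,0],
  [[0.04,-1,0],0,0],
  [[0.04,-1,0],0.45,0],
  [[0,-0.5,0],0.45,0],
  [[0,0,0],0,0],
  [[0,0,0],0,0],
])

```text
t: 4.83
ee_pos: [479.4, 353.1, 275.7]
orientation: [-3.122, -0.353, -0.001]
ft_force: [-0.4, -0.9, 0.8]
width: 88.2
grasp_force: 0.0
```

Run:
```python
from h import *
o=ctrl.get_obs();print(o["t"],o["ee_pos"],o["orientation"])
d=cam("wrist");save(d,"w2")
for n in("block","tongs","jaw_left","grip_pads"):
  for b in cams.cut_out("wrist",n):
    m=b["pixels"].astype(np.uint8);q=cv2.minAreaRect(cv2.findNonZero(m));print(n,round(b["p"],2),np.round(b["rect"]),np.round(q[0]),np.round(q[1]),q[2])
for P in([479,354,50],[479,354,93],[479,354,129]):print(proj(d,P))
c=d["image"];u,v=320,180;cv2.imwrite("pics/w2c.png",cv2.resize(c[50:310,160:480,::-1],None,fx=2.3,fy=2.3,interpolation=cv2.INTER_CUBIC))
```

```text
4.8333 [479.43068834 353.14099097 275.722774  ] [-3.12153630e+00 -3.53062168e-01 -1.00553777e-03]
block 0.96 [315. 176. 112.  80.] [313. 176.] [ 75. 111.] 87.56334686279297
block 0.95 [366.  48.  86.  68.] [365.  47.] [83. 63.] 4.332313537597656
block 0.88 [120. 116. 151. 102.] [118. 113.] [ 82. 136.] 77.14191436767578
block 0.86 [233.  34.  90.  67.] [234.  32.] [64. 91.] 90.0
tongs 0.56 [315. 187.  40.  24.] [313. 188.] [25. 40.] 90.0
grip_pads 0.88 [314. 188.  41.  30.] [313. 187.] [27. 42.] 87.1375961303711
[318.39883682 177.29327654]
[318.30658191 185.25393653]
[318.21074438 193.52373973]
```

View pics/w2c.png

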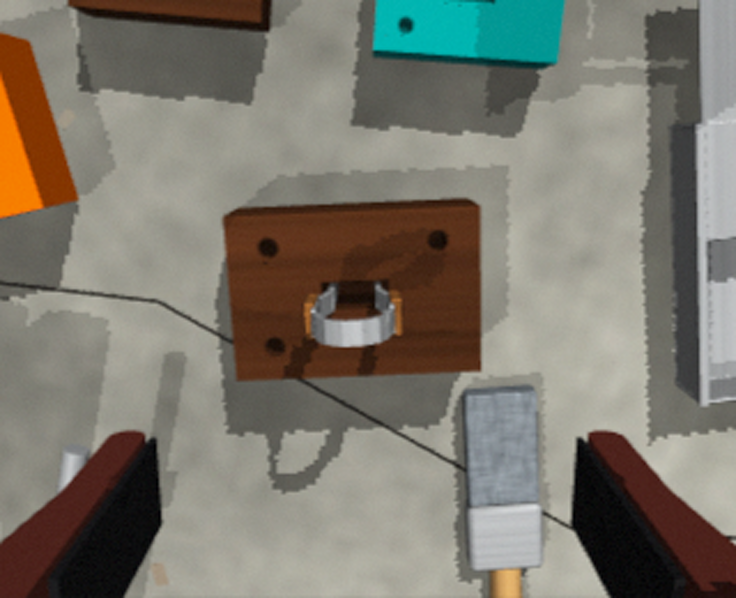

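The wrist view shows the block's top face with the tongs' pads at about full (313.9,187), mid-slot. Its long axis is turned about 2.5° from the tool's y.

Run:
```python
from h import *
d=cam("wrist")
f=lambda u,v:(160+u/2.3,50+v/2.3)
P=onz(d,f(354,315),102);print(P, onz(d,f(355.5,281),50))
C=np.array([onz(d,f(*q),50) for q in((228,217),(480,205),(480,370),(238,380))]);print(C.round(1),C.mean(0))
y=tool()[1].as_matrix()[:,1];print("yaw",np.degrees(np.arctan2(y[1],y[0])))
go([P[0],P[1],74])
```

```text
[478.90683517 357.02860176 102.        ] [484.20313064 358.23420228  50.        ]
[[500.4 422.7  50. ]
 [531.8 309.7  50. ]
 [454.8 289.3  50. ]
 [423.5 403.7  50. ]] [477.63983939 356.35032428  50.        ]
yaw -77.25912434366245
shift [-4.000e-03 -1.990e-01  8.053e+00] turn None
```

>>> move_arm([
  [[0,-0.15,0.5],-0.53,0],
  [[0,0,1],0,0],
  [[0,0,1],0,0],
  [[0,0,1],0,0],
  [[0,0,1],0,0],
  [[0,0,1],0,0.2],
  [[0,0,1],0,0.3],
  [[0,0,1],0,0.4],
  [[0,0,0.4],0,0.45],
  [[0,0,0.1],0,0.5],
  [[0,0,0],0,0.5],
  [[0,0,0],0,0.5],
  [[0,0,0],0,0.5],
])

```text
t: 6.22
ee_pos: [479.9, 357.3, 76.8]
orientation: [-3.112, -0.422, -0.004]
ft_force: [-0.7, 0.3, -0.7]
width: 44.1
grasp_force: 0.0
```

Run:
```python
from h import *
o=ctrl.get_obs();print({k:np.round(v,2).tolist() for k,v in o.items() if k[0]!='q'})
d=cam("wrist");save(d,"w3")
y=tool()[1].as_matrix()[:,1];print("yaw",np.degrees(np.arctan2(y[1],y[0])))
for n in("tongs","grip_pads"):
  for b in cams.cut_out("wrist",n): print(n,round(b["p"],2),np.round(b["rect"]))
for z in(93,103,129):print(proj(d,[*tool()[0][:2],z]))
```

```text
{'t': 6.22, 'joint_torque': [-0.05, -55.56, -19.93, -0.01, -0.06, -0.0], 'ee_pos': [479.93, 357.32, 76.76], 'orientation': [-3.11, -0.42, -0.0], 'ft_force': [-0.72, 0.27, -0.69], 'moment': [0.03, -0.02, 0.03], 'grasp_force': 0.0, 'width': 44.05}
yaw -74.56006039121634
tongs 0.77 [313. 274.  98.  75.]
grip_pads 0.76 [315. 270.  93.  76.]
[319.33338824 276.32080564]
[319.32421275 287.01068564]
[319.29369971 322.55983754]
```

View pics/w3.png

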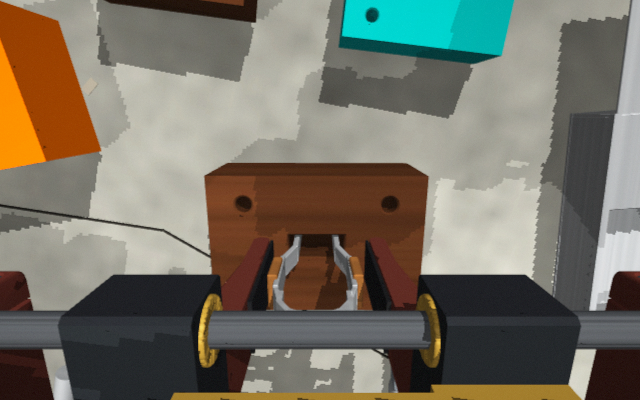

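The fingers straddle the tongs' pads (columns 268–362, finger gap centred near 319), with the slot at about (317,240). Next I close gently.

>>> move_arm([
  [[0,-0.03,0.1],0,0.5],
  [[0,0,0],0,0.53],
  [[0,0,0],0,0.54],
  [[0,0,0],0,0.545],
  [[0,0,0],0,0.545],
  [[0,0,0],0,0.545],
])

```text
t: 6.87
ee_pos: [478.7, 357.4, 72.7]
orientation: [3.113, 0.422, -0.0]
ft_force: [0.3, 0.1, 0.6]
width: 40.3
grasp_force: 7.0
```

>>> move_arm([
  [[0,0,0],0,0.55],
  [[0,0,0],0,0.55],
  [[0,0,0],0,0.55],
])

```text
t: 7.12
ee_pos: [478.7, 357.3, 72.7]
orientation: [3.113, 0.422, -0.0]
ft_force: [0.2, 0.1, 0.1]
width: 39.2
grasp_force: 12.0
```

>>> move_arm([
  [[0,0,0],0,0.543],
  [[0,0,0],0,0.543],
  [[0,0,0],0,0.543],
])

```text
t: 7.37
ee_pos: [478.7, 357.5, 72.7]
orientation: [-3.113, -0.422, -0.0]
ft_force: [-0.3, -0.7, 1.3]
width: 40.5
grasp_force: 4.0
```

>>> move_arm([
  [[0,0,-0.1],0,0.543],
  [[0,0,-0.2],0,0.543],
  [[0,0,-0.3],0,0.543],
  [[0,0,0],0,0.543],
])

```text
t: 7.7
ee_pos: [479.5, 358.0, 89.3]
orientation: [-3.112, -0.422, -0.003]
ft_force: [-0.4, 0.3, -1.2]
width: 40.2
grasp_force: 4.1
```

>>> move_arm([
  [[0,0,-0.4],0,0.544],
  [[0,0,-0.6],0,0.544],
  [[0,0,-0.8],0,0.544],
  [[0,0,-0.8],0,0.544],
  [[0,0,-0.6],0,0.544],
  [[0,0,-0.3],0,0.544],
  [[0,0,0],0,0.544],
  [[0,0,0],0,0.544],
])

```text
t: 8.37
ee_pos: [478.7, 357.4, 175.4]
orientation: [-3.113, -0.422, -0.001]
ft_force: [-0.7, 0.8, -0.9]
width: 40.5
grasp_force: 5.5
```

>>> move_arm([
  [[0,0.3,0],0,0.544],
  [[0,0.6,0],0,0.544],
  [[0,1,0],0,0.544],
  [[0,1,0],0,0.544],
  [[0,1,0],0,0.544],
  [[0,1,0],0,0.544],
  [[0,1,0],0,0.544],
  [[0,1,0],0,0.544],
  [[0,1,0],0,0.544],
  [[0,1,0],0,0.544],
  [[0,1,0],0,0.544],
  [[0,1,0],0,0.544],
  [[0,1,0],0,0.544],
  [[0,1,0],0,0.544],
  [[0,1,0],0,0.544],
  [[0,1,0],0,0.544],
  [[0,1,0],0,0.544],
  [[0,1,0],0,0.544],
  [[0,0.9,0],0,0.544],
  [[0,0.5,0],0,0.544],
])

```text
t: 10.03
ee_pos: [599.9, -86.8, 174.2]
orientation: [3.113, 0.419, -0.002]
ft_force: [0.4, 0.3, -1.0]
width: 40.0
grasp_force: 5.5
```

>>> move_arm([
  [[0,0,0],-0.5,0.544],
  [[0,0,0],-0.9,0.544],
  [[0,0,0],-1,0.544],
  [[0,0,0],-1,0.544],
  [[0,0,0],-1,0.544],
  [[0,0,0],-1,0.544],
  [[0,0,0],-1,0.544],
  [[0,0,0],-1,0.544],
  [[0,0,0],-1,0.544],
  [[0,0,0],-1,0.544],
  [[0,0,0],-1,0.544],
  [[0,0,0],-1,0.544],
  [[0,0,0],-1,0.544],
  [[0,0,0],-1,0.544],
  [[0,0,0],-1,0.544],
  [[0,0,0],-0.5,0.544],
  [[0,0,0],0,0.544],
  [[0,0,0],0,0.544],
  [[0,0,0],0,0.544],
])

```text
t: 11.62
ee_pos: [600.1, -83.7, 174.8]
orientation: [-2.224, -2.218, 0.001]
ft_force: [-0.1, -0.4, -1.4]
width: 40.4
grasp_force: 5.5
```

Run:
```python
from h import *
o=ctrl.get_obs();print({k:np.round(v,2).tolist() for k,v in o.items() if k[0]!='q'})
y=tool()[1].as_matrix()[:,1];print("yaw",np.degrees(np.arctan2(y[1],y[0])))
d=cam("wrist");save(d,"w4")
p,r=tool();tip=p+r.apply([0,0,66]);print(tip,proj(d,tip),proj(d,[593,-60,70]))
go([593,-60.5,p[2]])
cv2.imwrite("pics/w4c.png",cv2.resize(d["image"][60:310,200:440,::-1],None,fx=2.4,fy=2.4,interpolation=cv2.INTER_CUBIC))
```

```text
{'t': 11.62, 'joint_torque': [-0.02, -54.28, -25.25, 0.06, 0.03, -0.01], 'ee_pos': [600.11, -83.69, 174.78], 'orientation': [-2.22, -2.22, 0.0], 'ft_force': [-0.09, -0.4, -1.39], 'moment': [-0.01, -0.03, -0.02], 'grasp_force': 5.53, 'width': 40.42}
yaw -0.1480792218854604
[600.17838081 -83.65351672 108.89820037] [317.49125456 219.76766058] [308.12812851 174.48983353]
shift [ 0.926 -0.291  0.   ] turn None
```

View pics/w4c.png

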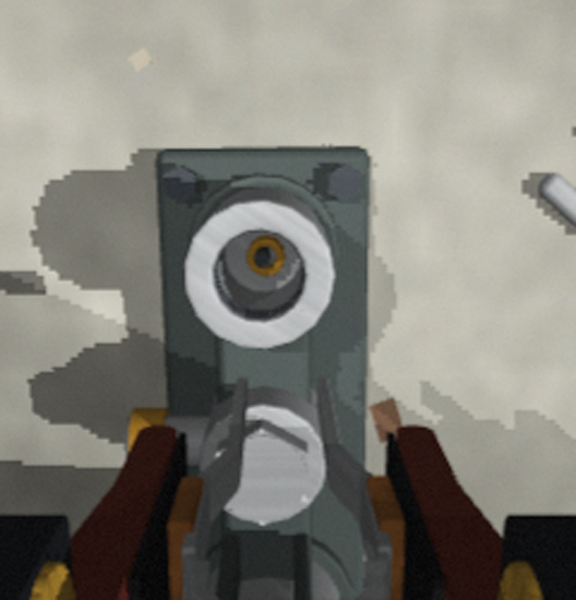

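The crop shows the tongs' tips at about full (317.5,218.8), as predicted, and the bore ring centred at about (308.3,174).

Run:
```python
from h import *
d=cam("wrist");g=d["image"].min(2)
s=g[130:212,270:345];m=(s>170).astype(np.uint8)
n,l,st,c=cv2.connectedComponentsWithStats(m);k=1+st[1:,4].argmax();m=(l==k).astype(np.uint8)
cs,h=cv2.findContours(m,cv2.RETR_CCOMP,cv2.CHAIN_APPROX_NONE)
for q in sorted(cs,key=len)[-2:]:
    e=cv2.fitEllipse(q);uv=np.array(e[0])+[270,130];P=onz(d,uv,70);print(uv,e[1],P)
p,r=tool();go([P[0],P[1],p[2]]);P
```

```text
[307.74404526 174.08462906] (40.55540084838867, 41.243412017822266) [592.8379743 -59.6864088  70.       ]
[307.64752197 173.73439789] (58.78923034667969, 59.868160247802734) [592.76753256 -59.41926751  70.        ]
shift [ 0.967 -0.304  0.   ] turn None
```

>>> move_arm([
  [[0.3,-0.1,0],0,0.544],
  [[0.4,-0.1,0.1],0,0.544],
  [[0.26,-0.1,0.4],0,0.544],
  [[0,0,0.4],0,0.544],
  [[0,0,0.2],0,0.544],
  [[0,0,0],0,0.544],
  [[0,0,0],0,0.544],
  [[0,0,0],0,0.544],
])

```text
t: 12.38
ee_pos: [593.3, -59.7, 147.6]
orientation: [2.223, 2.22, 0.0]
ft_force: [0.4, -0.5, -1.5]
width: 40.2
grasp_force: 5.5
```

Run:
```python
from h import *
o=ctrl.get_obs();print({k:np.round(v,2).tolist() for k,v in o.items() if k[0]!='q'})
d=cam("wrist")
p,r=tool();tip=p+r.apply([0,0,66]);print(tip,proj(d,tip),proj(d,[592.8,-59.6,70]))
for s in(-1,1):
  for t in(-4.5,4.5): print(s,t,proj(d,p+r.apply([t,s*12.5,66])))
cv2.imwrite("pics/w5c.png",cv2.resize(d["image"][160:260,255:385,::-1],None,fx=6,fy=6,interpolation=cv2.INTER_CUBIC))
```

```text
{'t': 12.38, 'joint_torque': [0.14, -53.68, -23.47, 0.06, 0.04, -0.0], 'ee_pos': [593.3, -59.74, 147.61], 'orientation': [2.22, 2.22, 0.0], 'ft_force': [0.38, -0.54, -1.52], 'moment': [0.04, -0.11, 0.03], 'grasp_force': 5.53, 'width': 40.18}
[593.45038103 -59.81703587  81.84946262] [317.52352429 219.96125143] [316.6467406  214.61331101]
-1 -4.5 [298.83716677 226.35764586]
-1 4.5 [298.66446579 213.440157  ]
1 -4.5 [336.19932632 226.41897934]
1 4.5 [336.39153519 213.50267651]
```

View pics/w5c.png

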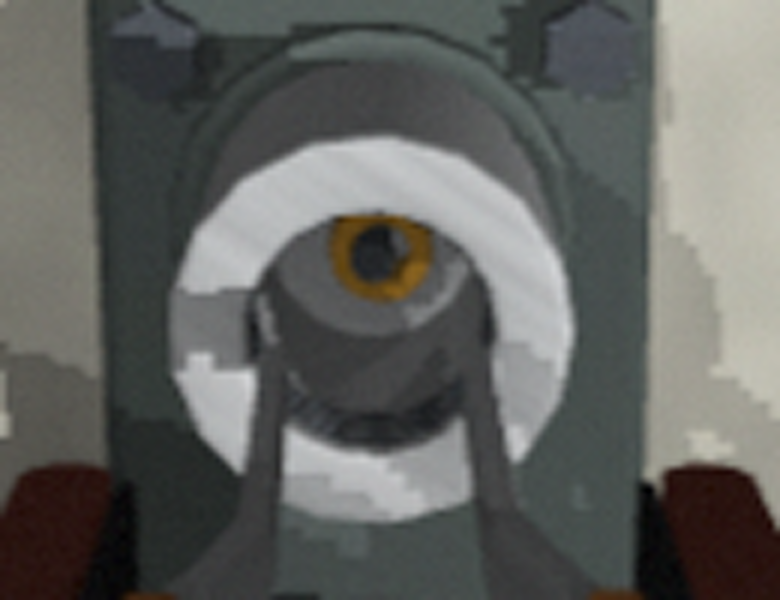

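The crop shows the jaw tips bracketing the bore: jaws centred at about full column 317.4, ring centred at about (317.1,214.7), with the brass ring visible at about (318,202). Next I feel downwards.

>>> move_arm([
  [[0,-0.01,0.1],0,0.544],
  [[0,0,0.1],0,0.544],
  [[0,0,0.1],0,0.544],
  [[0,0,0.1],0,0.544],
  [[0,0,0.1],0,0.544],
  [[0,0,0.05],0,0.544],
  [[0,0,0.05],0,0.544],
  [[0,0,0],0,0.544],
  [[0,0,0],0,0.544],
])

```text
t: 13.18
ee_pos: [592.8, -59.5, 132.6]
orientation: [-2.223, -2.22, 0.0]
ft_force: [-0.0, -0.4, 0.5]
width: 40.2
grasp_force: 5.5
```

>>> move_arm([
  [[0,0,0.05],0,0.544],
  [[0,0,0.05],0,0.544],
  [[0,0,0.05],0,0.544],
  [[0,0,0],0,0.544],
])

```text
t: 13.52
ee_pos: [592.7, -59.5, 128.7]
orientation: [-2.222, -2.22, 0.0]
ft_force: [-0.6, -1.1, -1.2]
width: 40.1
grasp_force: 5.5
```

Run:
```python
from h import *
F=[]
for i in range(6):
    d=cam("wrist");o=ctrl.get_obs();F.append([*o["ft_force"],*o["moment"],*o["ee_pos"]])
print(np.mean(F,0).round(2),np.std(F,0).round(2))
save(d,"w6")
```

```text
[ 1.5000e-01 -1.0000e-02 -1.1400e+00 -3.0000e-02 -6.0000e-02 -1.0000e-02
  5.9281e+02 -5.9530e+01  1.2891e+02] [0.45 0.5  0.62 0.03 0.04 0.02 0.06 0.02 0.08]
```

>>> move_arm([
  [[0,0,0.1],0,0.544],
  [[0,0,0.1],0,0.544],
  [[0,0,0.1],0,0.544],
  [[0,0,0.1],0,0.544],
  [[0,0,0.1],0,0.544],
  [[0,0,0.1],0,0.544],
  [[0,0,0.1],0,0.544],
  [[0,0,0],0,0.544],
])

```text
t: 14.48
ee_pos: [592.5, -59.5, 110.8]
orientation: [-2.222, -2.22, 0.001]
ft_force: [-0.3, 0.4, -0.8]
width: 40.0
grasp_force: 5.5
```

>>> move_arm([
  [[0,0,0.1],0,0.544],
  [[0,0,0.1],0,0.544],
  [[0,0,0.1],0,0.544],
  [[0,0,0.1],0,0.544],
  [[0,0,0.1],0,0.544],
  [[0,0,0.1],0,0.544],
  [[0,0,0],0,0.544],
  [[0,0,0],0,0.544],
])

```text
t: 15.15
ee_pos: [592.7, -59.5, 96.2]
orientation: [-2.222, -2.22, 0.0]
ft_force: [-0.9, 0.4, -1.0]
width: 40.0
grasp_force: 5.5
```

>>> move_arm([
  [[0,0,0.06],0,0.544],
  [[0,0,0.06],0,0.544],
  [[0,0,0.06],0,0.544],
  [[0,0,0.02],0,0.544],
  [[0,0,0],0,0.544],
])

```text
t: 15.57
ee_pos: [592.7, -59.5, 91.3]
orientation: [-2.222, -2.22, 0.0]
ft_force: [-0.6, 0.4, -1.3]
width: 40.2
grasp_force: 5.5
```

Run:
```python
from h import *
F=[]
for i in range(5):
    d=cam("wrist");o=ctrl.get_obs();F.append([*o["ft_force"],*o["moment"],*o["ee_pos"]])
print(np.mean(F,0).round(2))
```

```text
[-2.1000e-01  1.5000e-01 -9.1000e-01 -1.0000e-02 -2.0000e-02 -1.0000e-02
  5.9281e+02 -5.9530e+01  9.1430e+01]
```

>>> move_arm([
  [[0,0,0],0,0.55],
  [[0,0,0],0,0.553],
  [[0,0,0],0,0.556],
  [[0,0,0],0,0.558],
  [[0,0,0],0,0.56],
  [[0,0,0],0,0.56],
  [[0,0,0],0,0.56],
])

```text
t: 16.4
ee_pos: [592.9, -59.5, 91.5]
orientation: [2.222, 2.22, 0.0]
ft_force: [0.0, -0.6, -0.6]
width: 38.7
grasp_force: 13.8
```

>>> move_arm([
  [[0,0,0],0,0.565],
  [[0,0,0],0,0.567],
  [[0,0,0],0,0.57],
  [[0,0,0],0,0.572],
  [[0,0,0],0,0.572],
  [[0,0,0],0,0.572],
])

```text
t: 16.9
ee_pos: [593.1, -59.5, 91.5]
orientation: [2.222, 2.22, 0.001]
ft_force: [0.8, 0.4, -1.1]
width: 38.2
grasp_force: 22.8
```

>>> move_arm([
  [[0,0,0],0,0.574],
  [[0,0,0],0,0.576],
  [[0,0,0],0,0.576],
  [[0,0,0],0,0.576],
])

```text
t: 17.23
ee_pos: [593.0, -59.5, 91.5]
orientation: [2.222, 2.22, 0.0]
ft_force: [2.1, -0.7, -0.4]
width: 38.0
grasp_force: 29.1
```

>>> move_arm([
  [[0,0,0],0,0.577],
  [[0,0,0],0,0.577],
  [[0,0,-0.04],0,0.577],
  [[0,0,-0.06],0,0.577],
  [[0,0,-0.06],0,0.577],
])

```text
t: 17.65
ee_pos: [592.7, -59.5, 95.4]
orientation: [-2.222, -2.22, 0.0]
ft_force: [0.7, -0.7, -2.1]
width: 38.1
grasp_force: 30.0
```

>>> move_arm([
  [[0,0,-0.06],0,0.577],
  [[0,0,-0.06],0,0.577],
  [[0,0,-0.06],0,0.577],
  [[0,0,-0.06],0,0.577],
  [[0,0,-0.06],0,0.577],
  [[0,0,-0.06],0,0.577],
  [[0,0,-0.06],0,0.577],
  [[0,0,0],0,0.577],
])

```text
t: 18.32
ee_pos: [593.0, -59.6, 106.3]
orientation: [2.222, 2.22, 0.0]
ft_force: [0.4, 0.1, -0.7]
width: 37.9
grasp_force: 30.0
```

>>> move_arm([
  [[0,0,-0.1],0,0.577],
  [[0,0,-0.15],0,0.577],
  [[0,0,-0.2],0,0.577],
  [[0,0,-0.3],0,0.577],
  [[0,0,-0.4],0,0.577],
  [[0,0,-0.4],0,0.577],
  [[0,0,-0.4],0,0.577],
  [[0,0,-0.4],0,0.577],
  [[0,0,-0.3],0,0.577],
  [[0,0,-0.15],0,0.577],
  [[0,0,0],0,0.577],
  [[0,0,0],0,0.577],
  [[0,0,0],0,0.577],
])

```text
t: 19.4
ee_pos: [592.4, -59.5, 175.4]
orientation: [-2.222, -2.22, 0.001]
ft_force: [0.3, 0.2, -0.9]
width: 38.1
grasp_force: 30.0
```

Run:
```python
from h import *
d=cam("wrist");p,r=tool();tip=p+r.apply([0,0,66]);print(ctrl.get_obs()["t"],p,tip,proj(d,tip))
cv2.imwrite("pics/w7c.png",cv2.resize(d["image"][150:270,255:385,::-1],None,fx=4,fy=4,interpolation=cv2.INTER_CUBIC))
# tin from the top camera
t=cam("top");cv2.imwrite("pics/tin.png",cv2.resize(t["image"][150:240,245:335,::-1],None,fx=5,fy=5,interpolation=cv2.INTER_CUBIC))
a=cv2.imread("pics/w7c.png");b=cv2.imread("pics/tin.png");H=max(a.shape[0],b.shape[0]);f=lambda i,w:cv2.resize(i,(w,int(i.shape[0]*w/i.shape[1])))
b=f(b,400);a=f(a,400);h=max(a.shape[0],b.shape[0]);pad=lambda i:cv2.copyMakeBorder(i,0,h-i.shape[0],0,0,0);cv2.imwrite("pics/combo.png",np.hstack([pad(a),pad(b)]))
```

```text
19.45 [592.35302055 -59.48126492 175.30534341] [592.27491104 -59.47097605 109.30539043] [317.15721933 219.71770763]
```

View pics/combo.png

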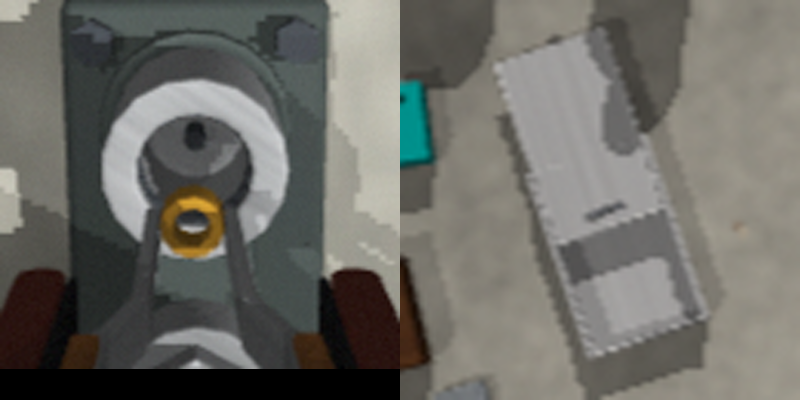

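The left crop shows the brass ring upright between the jaws, above the mouth. The right one shows the tin opening with corners at panel (157,243), (265,208), (308,317) and (188,357).

Run:
```python
from h import *
d=cam("top")
f=lambda x,y:(245+x/4.444,150+y/4.444)
C=np.array([onz(d,f(*q),34) for q in((157,243),(265,208),(308,317),(188,357))]);print(C.round(1),C.mean(0))
print(np.linalg.norm(C-np.roll(C,-1,0),axis=1).round(0))
for b in cams.boxes_of("top","lube")[:1]: print(onz(d,b["rect"][:2],100))
v=C[0]+C[1]-C[2]-C[3];print("yaw x",np.degrees(np.arctan2(v[1],v[0])))
p,r=tool();c=C.mean(0);go([c[0],c[1],p[2]]);go([c[0],c[1],71.4])
```

```text
[[540.9 195.4  34. ]
 [566.9 118.   34. ]
 [488.9  86.2  34. ]
 [459.4 171.8  34. ]] [514.02133357 142.8480768   34.        ]
[82. 84. 90. 85.]
[780.76293417 140.29043566 100.        ]
yaw x 19.151123047533147
shift [ 8.091e+00 -3.149e+00  4.000e-03] turn None
shift [ 8.09  -3.145  4.164] turn None
```

>>> move_arm([
  [[0.3,-0.1,0],0,0.577],
  [[0.6,-0.25,0],0,0.577],
  [[0.9,-0.35,0],0,0.577],
  [[0.9,-0.35,0],0,0.577],
  [[0.9,-0.35,0],0,0.577],
  [[0.9,-0.35,0],0,0.577],
  [[0.9,-0.35,0],0,0.577],
  [[0.9,-0.35,0],0,0.577],
  [[0.9,-0.35,0],0,0.577],
  [[0.6,-0.25,0],0,0.577],
  [[0.3,-0.1,0],0,0.577],
  [[0,0,0],0,0.577],
  [[0,0,0],0,0.577],
])

```text
t: 20.68
ee_pos: [514.0, 143.5, 176.0]
orientation: [2.221, 2.222, -0.0]
ft_force: [-0.1, 1.0, -0.9]
width: 37.7
grasp_force: 30.0
```

Run:
```python
from h import *
d=cam("wrist");p,r=tool();print(ctrl.get_obs()["t"],p,ctrl.get_obs()["width"])
F=np.mean([(cams.get_image("wrist"),ctrl.get_obs()["ft_force"])[1] for i in range(4)],0);print(F)
for u in(-1,1): print(proj(d,p+r.apply([0,0,p[2]-2])))
cv2.imwrite("pics/w8.png",d["image"][:,:,::-1])
go([514,142.8,71.4])
```

```text
20.7333 [514.29780839 142.93078821 175.97201781] 37.860036290131106
[-0.00623525  0.06788665 -1.10760365]
[318.07998774 186.85318279]
[318.07998774 186.85318279]
shift [ 0.021 -0.023  4.18 ] turn None
```

View pics/w8.png

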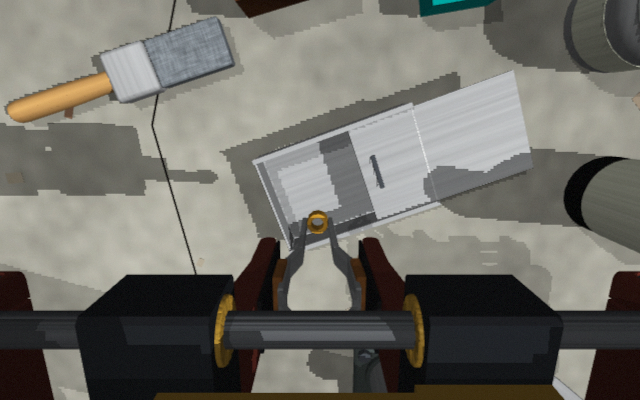

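The projected landing point (318,187) is mid-opening of the tin (corners about (253,160), (345,130), (375,218), (290,250)).

>>> move_arm([
  [[0,0,0.3],0,0.577],
  [[0,0,0.6],0,0.577],
  [[0,0,0.7],0,0.577],
  [[0,0,0.7],0,0.577],
  [[0,0,0.6],0,0.577],
  [[0,0,0.5],0,0.577],
  [[0,0,0.3],0,0.577],
  [[0,0,0.2],0,0.577],
  [[0,0,0.1],0,0.577],
  [[0,0,0],0,0.577],
  [[0,0,0],0,0.577],
])

```text
t: 21.85
ee_pos: [514.6, 143.1, 76.3]
orientation: [2.222, 2.22, 0.001]
ft_force: [0.5, 0.7, -0.8]
width: 37.9
grasp_force: 30.0
```

>>> move_arm([
  [[0,0,0.03],0,0.577],
  [[0,0,0.02],0,0.577],
  [[0,0,0.02],0,0.577],
  [[0,0,0.02],0,0.577],
  [[0,0,0],0,0.577],
])

```text
t: 22.27
ee_pos: [514.3, 143.1, 73.8]
orientation: [2.222, 2.22, 0.0]
ft_force: [0.8, 0.0, -1.1]
width: 37.8
grasp_force: 30.0
```

>>> move_arm([
  [[0,0,0.02],0,0.577],
  [[0,0,0.02],0,0.577],
  [[0,0,0.02],0,0.577],
  [[0,0,0],0,0.577],
])

```text
t: 22.6
ee_pos: [514.2, 143.0, 72.1]
orientation: [-2.222, -2.22, 0.0]
ft_force: [-0.4, 0.2, -0.1]
width: 37.7
grasp_force: 30.0
```

>>> move_arm([
  [[0,0,0.02],0,0.577],
  [[0,0,0.02],0,0.577],
  [[0,0,0],0,0.577],
  [[0,0,0],0,0.577],
])

```text
t: 22.93
ee_pos: [514.4, 143.1, 71.3]
orientation: [2.222, 2.22, 0.0]
ft_force: [-0.0, 0.3, 1.0]
width: 38.0
grasp_force: 30.0
```

>>> move_arm([
  [[0,0,0.02],0,0.577],
  [[0,0,0],0,0.577],
])

```text
t: 23.1
ee_pos: [514.4, 143.1, 70.8]
orientation: [2.222, 2.22, 0.0]
ft_force: [0.3, -0.3, 1.3]
width: 38.1
grasp_force: 30.0
```

Run:
```python
from h import *
F=np.mean([(cams.get_image("wrist"),np.r_[ctrl.get_obs()["ft_force"],ctrl.get_obs()["ee_pos"]])[1] for i in range(4)],0);print(F.round(2))
```

```text
[-1.5000e-01 -1.0000e-01  2.0100e+00  5.1442e+02  1.4308e+02  7.0810e+01]
```

>>> move_arm([
  [[0,0,0],0,0.572],
  [[0,0,0],0,0.567],
  [[0,0,0],0,0.562],
  [[0,0,0],0,0.558],
  [[0,0,0],0,0.554],
  [[0,0,0],0,0.55],
  [[0,0,0],0,0.547],
  [[0,0,0],0,0.544],
  [[0,0,0],0,0.544],
  [[0,0,0],0,0.544],
])

```text
t: 24.13
ee_pos: [514.2, 143.1, 70.7]
orientation: [-2.222, -2.22, 0.0]
ft_force: [0.5, 0.8, -0.7]
width: 40.2
grasp_force: 5.5
```

>>> move_arm([
  [[0,0,-0.05],0,0.544],
  [[0,0,-0.1],0,0.544],
  [[0,0,-0.15],0,0.544],
  [[0,0,-0.3],0,0.544],
  [[0,0,-0.6],0,0.544],
  [[0,0,-0.8],0,0.544],
  [[0,0,-0.8],0,0.544],
  [[0,0,-0.7],0,0.544],
  [[0,0,-0.5],0,0.544],
  [[0,0,-0.2],0,0.544],
  [[0,0,0],0,0.544],
  [[0,0,0],0,0.544],
])

```text
t: 25.13
ee_pos: [514.1, 143.0, 175.7]
orientation: [2.222, 2.22, 0.0]
ft_force: [-0.2, 0.8, -0.5]
width: 40.1
grasp_force: 5.5
```

Run:
```python
from h import *
d=cam("wrist");p,r=tool();o=ctrl.get_obs();print(o["t"],p,o["width"],o["grasp_force"])
cv2.imwrite("pics/w9.png",d["image"][100:300,180:460,::-1])
for n in("spacer","tongs"): print(n,[(b["p"],b["rect"]) for b in cams.boxes_of("wrist",n)])
print(proj(d,[514.4,143.1,7]))
c=-1.3012; # tool yaw -74.55deg
go([478.7,357.4,p[2]],np.radians(105.45))
```

```text
25.1833 [513.77923693 142.91964675 175.1773899 ] 39.775826158907016 5.530180558562279
spacer []
tongs [(0.66, [318.0, 265.9, 96.3, 93.9]), (0.42, [603.1, 204.3, 73.7, 93.4])]
[317.97788115 187.36590069]
shift [ 8.58  -1.405 -0.019] turn 14.898101906779077
```

View pics/w9.png

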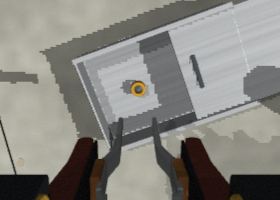

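The ring stands flat in the tin at about (138,89) in the crop, and the tongs are clear of it.

>>> move_arm([
  [[0,0,0],0.5,0.544],
  [[0,0,0],0.9,0.544],
  [[0,0,0],1,0.544],
  [[0,0,0],1,0.544],
  [[0,0,0],1,0.544],
  [[0,0,0],1,0.544],
  [[0,0,0],1,0.544],
  [[0,0,0],1,0.544],
  [[0,0,0],1,0.544],
  [[0,0,0],1,0.544],
  [[0,0,0],1,0.544],
  [[0,0,0],1,0.544],
  [[0,0,0],1,0.544],
  [[0,0,0],1,0.544],
  [[0,0,0],1,0.544],
  [[0,0,0],0.5,0.544],
  [[0,0,0],0,0.544],
  [[0,0,0],0,0.544],
])

```text
t: 26.78
ee_pos: [513.9, 143.0, 175.0]
orientation: [3.113, 0.425, -0.002]
ft_force: [-0.3, -0.6, -0.6]
width: 40.6
grasp_force: 5.5
```

>>> move_arm([
  [[0,-0.3,0],0,0.544],
  [[0.1,-0.7,0],0,0.544],
  [[0.1,-1,0],0,0.544],
  [[0.1,-1,0],0,0.544],
  [[0.1,-1,0],0,0.544],
  [[0.1,-1,0],0,0.544],
  [[0.1,-1,0],0,0.544],
  [[0.1,-1,0],0,0.544],
  [[0.1,-0.9,0],0,0.544],
  [[0.1,-0.5,0],0,0.544],
  [[0.04,-0.24,0],0,0.544],
  [[0,0,0],0,0.544],
  [[0,0,0],0,0.544],
  [[0,0,0],0,0.544],
])

```text
t: 27.95
ee_pos: [479.5, 356.4, 175.5]
orientation: [3.113, 0.421, -0.001]
ft_force: [0.4, -0.4, -1.1]
width: 40.2
grasp_force: 5.5
```

Run:
```python
from h import *
P=[]
for i in range(4):
    d=cam("wrist");P.append(tool()[0])
p=np.mean(P,0);print(ctrl.get_obs()["t"],p);go([478.7,357.4,175],np.radians(105.45))
print((tool()[1].inv().apply(np.array([478.7,357.4,p[2]])-p)/25).round(3))
```

```text
28.15 [479.63188713 356.51073443 175.6904676 ]
shift [-0.031 -0.037  0.03 ] turn -0.014434619394638276
[-0.027 -0.044 -0.   ]
```

>>> move_arm([
  [[-0.03,-0.04,0.3],0,0.544],
  [[0,0,0.6],0,0.544],
  [[0,0,0.7],0,0.544],
  [[0,0,0.5],0,0.544],
  [[0,0,0.2],0,0.544],
  [[0,0,0],0,0.544],
  [[0,0,0],0,0.544],
])

```text
t: 28.73
ee_pos: [478.5, 358.3, 118.1]
orientation: [3.113, 0.422, -0.001]
ft_force: [0.3, -0.5, 0.1]
width: 40.1
grasp_force: 5.5
```

>>> move_arm([
  [[0,0,0.1],0,0.544],
  [[0,0,0.1],0,0.544],
  [[0,0,0.1],0,0.544],
  [[0,0,0.1],0,0.544],
  [[0,0,0],0,0.544],
  [[0,0,0],0,0.544],
])

```text
t: 29.23
ee_pos: [478.3, 358.2, 108.1]
orientation: [3.113, 0.422, -0.0]
ft_force: [0.6, -0.8, -1.6]
width: 40.4
grasp_force: 5.5
```

>>> move_arm([
  [[0,0,0.2],0,0.544],
  [[0,0,0.2],0,0.544],
  [[0,0,0.2],0,0.544],
  [[0,0,0.2],0,0.544],
  [[0,0,0.2],0,0.544],
  [[0,0,0.1],0,0.544],
  [[0,0,0.1],0,0.544],
  [[0,0,0.05],0,0.544],
  [[0,0,0.05],0,0.544],
  [[0,0,0],0,0.544],
  [[0,0,0],0,0.544],
])

```text
t: 30.15
ee_pos: [478.5, 358.3, 75.8]
orientation: [-3.113, -0.422, -0.0]
ft_force: [-1.1, 0.1, -1.0]
width: 40.3
grasp_force: 5.5
```

>>> move_arm([
  [[0,0,0.04],0,0.544],
  [[0,0,0.02],0,0.544],
  [[0,0,0],0,0.544],
  [[0,0,0],0,0.544],
])

```text
t: 30.48
ee_pos: [478.4, 358.3, 74.2]
orientation: [-3.113, -0.422, -0.0]
ft_force: [0.2, -0.4, -1.2]
width: 40.3
grasp_force: 5.5
```

>>> move_arm([
  [[0,0,0.02],0,0.544],
  [[0,0,0.02],0,0.544],
  [[0,0,0.02],0,0.544],
  [[0,0,0],0,0.544],
  [[0,0,0],0,0.544],
])

```text
t: 30.9
ee_pos: [478.5, 358.3, 72.7]
orientation: [-3.113, -0.422, -0.0]
ft_force: [-0.6, -0.5, -0.4]
width: 40.2
grasp_force: 5.5
```

>>> move_arm([
  [[0,0,0],0,0.54],
  [[0,0,0],0,0.535],
  [[0,0,0],0,0.52],
  [[0,0,0],0,0.5],
  [[0,0,0],0,0.4],
  [[0,0,0],0,0.25],
  [[0,0,0],0,0.1],
  [[0,0,0],0,0.1],
  [[0,0,0],0,0.1],
  [[0,0,-0.3],0,0.1],
  [[0,0,-0.7],0,0.1],
  [[0,0,-1],0,0.1],
  [[0,0,-1],0,0.1],
  [[0,0,-1],0,0.1],
  [[0,0,-1],0,0],
  [[0,0,-1],0,0],
  [[0,0,-0.6],0,0],
  [[0,0,-0.3],0,0],
  [[0,0,0],0,0],
  [[0,0,0],0,0],
])

```text
t: 32.57
ee_pos: [478.2, 358.1, 245.0]
orientation: [3.113, 0.422, -0.0]
ft_force: [-0.2, 0.0, -0.5]
width: 88.0
grasp_force: 0.0
```

Run:
```python
from h import *
d=cam("wrist");p,r=tool();o=ctrl.get_obs();print(o["t"],p,o["width"],np.round(o["ft_force"],1))
for n in("grip_pads","tongs","block"):
  for b in cams.boxes_of("wrist",n)[:1]: print(n,b["p"],np.round(b["rect"]))
for z in(93,129): print(proj(d,[478.5,357.5,z]))
a=cv2.imread("pics/w2.png");print(np.abs(a.astype(int)[:250,200:420]-d["image"][:250,200:420,::-1]).mean())
cv2.imwrite("pics/w10.png",d["image"][80:280,200:440,::-1])
```

```text
32.6167 [477.82170031 357.8449398  244.17990892] 87.65022799326891 [-0.3 -0.8 -0.6]
grip_pads 0.88 [316. 194.  47.  32.]
tongs 0.94 [318. 195.  48.  31.]
block 0.95 [107. 105. 162. 104.]
[319.92141613 191.70993043]
[320.01647783 201.64972434]
18.49728484848485
```

View pics/w10.png

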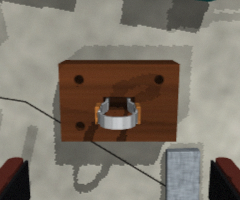

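The tongs stand upright in their slot (about (118,112) in the crop), as they did at the start.

```bash
python3 -c "
from workcell import ctrl;print(ctrl.close_job())"
```

```text
the job is handed in; nothing more can be done
None
```

I handed the job in after about 33 s on the robot's clock, with no verdict returned: the last pictures show the ring standing flat on the tin's floor and the tongs let go upright in their slot, and no bystander was knowingly touched.

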